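# Set the battery charger to its third click and start it

## Robot

A 6-joint arm with a two-finger parallel gripper is mounted at the origin on a cart in front of the work surface, level with it; the furniture and walls round the work are solid. World frame = base frame: x ahead of the robot, y to its left, z up, the work surface at z = 0. Lengths are in m, angles in rad, forces in N, time in s.
With the tool pointing down it reaches from about 0.3 to 0.775 m from the base axis. Payload 14.6 kg.
Tool frame: the origin (TCP) lies at the very end of the fingers, on their centre line; the grasp point (between the pads) lies 19 mm behind it; z points along the fingers, y is the line along which they close (so a half turn about z gives the same grasp; the last joint's range is limited). The gripper opens to 94 mm and grips with 3 to 60 N. Pads are 16 mm wide; open, the fingers measure 119 mm over their backs; the gripper's body (75 mm by 177 mm) begins 78 mm behind the grasp point.
Start: joints at [1.086, 0.3, 1.521, -0, 1.321, -0.067], TCP at [0.223, 0.503, 0.205] pointing down, gripper open.
Joint ranges: [-3.03, 3.03], [-0.79, 2.21], [0.23, 2.52], [-1.04, 4.18], [0, 3.07], [-2.55, 2.55]. Speed limits (rad/s): [2.22, 2.22, 2.57, 3.14, 3.14, 3.14].

## Interface

Orientations are given as [roll, pitch, yaw] about the fixed x, y, z axes, in that order (R = Rz(yaw) Ry(pitch) Rx(roll)).
In Python, from station import ctrl gives the robot as it stands.
- The arm moves only by the tool move_arm, never from a script. Its argument "increments" is a list of rows, each a list of 7 numbers: the opening, from 0 (shut) to 1 (fully open), then the shift along the tool's x, y, z in units of 50 mm (1.0 is 50 mm), then the turn, a rotation vector about the tool's x, y, z in rad. In form: [[claw, tx, ty, tz, rx, ry, rz], ...]. A call has 1 to 20 rows; each row shifts and turns the commanded pose from where the row before left it, along the tool's axes as they then stand; what a row does not reach is not made up. A row lasts 1/10 s, in which the tool goes at most 50 mm and 8.59 degrees, less where a joint would pass 70% of its speed; a pose out of reach is approached as far as the arm can. A call is refused whole if a number of a shift passes 1 or a number of a turn 0.15, either way. A call with a gripper value outside its range is refused whole. The fingers move at their own pace and stop on an object; "force" is the grip in N (left out, the last holds). Time passes only in rows, so rows that do not move let the fingers close. It gives the time, the measured TCP pose, the force, the opening and the grip force at its end, in the units of the state.
- ctrl.get_obs(): the state, without advancing time (a new reading comes with each control period).
- ctrl.camera(name): name is "side" or "top" or "wrist"; returns a dict with "color" (400x640x3 uint8, blue, green, red), "K" (3x3 intrinsics, pixels), "pose" (4x4, takes a point from camera to world coordinates); the wrist camera has in their place "tool_from_camera" (4x4, takes a point from camera to tool coordinates, whose origin is the TCP and whose axes are the flange's). Camera axes: x right, y down, z forward; pixel columns grow to the right and rows downward; lengths in m; the calibration is good to about 2 mm. A picture is of the moment at which its call begins: read the wrist's pose just before it. There is no depth.
- ctrl.hand_in(): hands the job in; it is judged then, once.
Trained networks look in a picture, given as the dict that the camera call returned (one of the last four; its "shot" number tells which), for a name from the list of things; names that differ only in an ending like _2 or _b are one class to them, and where a whole thing is asked for, a point or a joint stands for the part that bears it (a point fixed in the world has none). Each returns a list of dicts, best first, with "conf" (0 to 1); they miss things now and then, are a little off and sometimes report something else, mostly with a low value. They report only what shows in the picture. A call takes as long as a camera call.
- ctrl.cut_out(name, picture): "mask" (400x640 bool, what is visible of it) and "centre" ([row, column] in pixels, amid what is visible of it).
The state is a dict: "time_s": time; "qpos": joint angles; "joint_vel": joint speeds; "tau": joint torques, N m; "ee_pos": TCP position; "eef_rot": TCP orientation; "force": force on the tool from outside, world axes, zero at the start; "moment": the same for the moment, N m; "grip_width": finger opening in m; "grip_force": force on a finger pad.
Only numpy, scipy, OpenCV 4.12 (cv2) and the standard library are available. Lean on these libraries where they do the work, as an engineer would, in place of code of your own. Each camera call takes 0.05 s, during which the arm holds its last target. There are 200 camera calls.

## Task

Set the bench battery charger to charge rate three: with the shut fingers, gently push its sliding paddle lever from its parked end through the clicks, counting them by feel, and stop when it has dropped into the third, never running on over the ridge to the fourth. Only push the lever, do not pinch it. Then press the round start button on top of the charger right in, let it come up again and leave the lever in its third notch and the things round about where they are.

Things in the scene. Friction and masses are not known exactly. Their poses are not given: they have to be found in the camera images.
- charger: bench battery charger, grey box fixed to the bench, 150 (x) x 220 (y) x 70 mm high; origin at the centre of its underside, z up, front with two outlet sockets faces its -x. On its flat top: the lever's slot along y at x = +25 mm, with a white mark beside each of the five notches (longer from mark to mark), a flush meter at x = -42, y = -5 mm, the start button at x = -42, y = +68 mm
- lever (a joint): lever travel in m along the charger's +y: 0 at the stop of the parked (-y) end, 0.108 at the other stop. Starts parked at 0 to 0.012, slides freely (under 1 N) to 0.015. Five sprung notches at 0.033, 0.051, 0.069 (the third), 0.087, 0.105, a ridge midway before each (third crest 0.060). A ridge takes 5 N rising to about 7 N near its crest; past it the lever snaps into the next notch by itself: one click
- lever_top (a point): centre of the top of the lever's paddle, moves with it, 114 mm above the bench; axes as the charger's. The paddle is black, upright, 34 mm wide across the slot (x), 16 mm thick along it (y, 8 mm each way from this point), 36 mm tall (78 to 114 mm above the bench), on a thin stem. It stays in the notch where it is left
- start_top (a point): centre of the top of the start button, a plain round steel button 28 mm across in a low black housing on the charger's top; pressed straight down
- start (a joint): travel of the start button in m: 0 up, 0.006 fully in (about 5 N; its spring brings it up again)
- nut: loose steel hexagon nut 24 x 27 x 12 mm lying on the charger's top, near its -x -y corner; bystander; origin at its underside
- tape: loose roll of tape, 94 mm across, 26 mm high, behind the charger; bystander; origin at its underside
- bearing: loose ball bearing, 52 mm across, 15 mm high, behind the charger; bystander; origin at its underside
- torch: loose black torch, 125 mm long along its y, 38 mm thick, lying before the charger; bystander; origin at its underside
- mug: loose yellow mug, 78 mm across, 102 mm tall, with a handle, beside the charger's +y end; bystander; origin at its underside
- spray_can: loose spray can, 59 mm across, 190 mm tall, standing at the back; bystander; origin at its underside
- pliers: loose pliers, 189 mm long along y, lying behind the vise; bystander; origin at the underside

How it is judged:
On the way, in this order (a step that is already met when the one before it is completed fails the run):
1. the lever lies still in its third notch (within 4 mm) (value of joint lever between 0.065 and 0.073 m and velocity of joint lever between -0.01 and 0.01 m/s), for 0.2 s.
2. the start button is pressed right in (over 4.5 mm) (value of joint start above 0.0045 m), for 0.05 s.
At the end, for the whole second after the job is handed in: the lever lies still in its third notch (joint lever 0.069 within 4 mm), the start button has been pressed and is up again (under 1.5 mm), and nut, tape, bearing, torch, mug, spray can and pliers are within 20 mm of where they were (all of step 1 and value of joint start below 0.0015 m and distance of each of nut, tape, bearing, torch, mug, spray_can, pliers from where it was at the start of the episode below 0.02 m); the robot touches nothing.
It fails at once if the lever was pushed on towards the fourth notch (joint lever over 0.077) (value of joint lever above 0.077 m).
It fails at once if the start button was pressed (over 3 mm) while the lever was not in its third notch (value of joint start above 0.003 m and not (value of joint lever between 0.065 and 0.073 m)).
It fails at once if the lever was pinched: fingers on both halves of the paddle at once, over 1.5 N each (contact force between the fingers and lever_c1 above 1.5 N and contact force between the fingers and lever_c2 above 1.5 N).
It fails at once if the lever was forced with over 30 N (contact force between anything else and lever_c1 above 30 N or contact force between anything else and lever_c2 above 30 N).
It fails at once if a bystander was lifted or shifted by over 20 mm (distance of any of nut, tape, bearing, torch, mug, spray_can, pliers from where it was at the start of the episode above 0.02 m).
It also fails if it takes over 61 s, if anything falls off the work surface, if the arm or the gripper's body presses on something with over 40 N, if the wrist force passes 120 N, or if a joint passes its speed limit or range.

## Working session

There is one attempt and no reset: what is moved stays moved. The work goes in short steps, Python scripts to look and compute and a tool call to move; the robot and the scene stay as the last step left them, time stands still between calls to the robot, and variables do not carry over. Pictures are saved under pics/ and viewed, at most 10 in all, crops included, and the job is handed in when it is done.

Besides the shell and the picture viewer there is one more tool, called after ">>>" as a command line: name --pt "numbers of a row" for each row, then --argument value for the rest. move_arm: Moves the arm, as the interface text tells. Its arguments: {"type":"object","properties":{"increments":{"type":"array","items":{"type":"array","items":{"type":"number"}}},"force":{"type":"number"}},"required":["increments"]}

```bash
mkdir -p pics; cat > h.py <<'E'
from station import ctrl
import numpy as np, cv2
def onplane(c,rc,z):
    r,col=rc; d=np.linalg.inv(c["K"])@[col,r,1]; T=c["pose"]; d=T[:3,:3]@d; o=T[:3,3]
    return o+d*(z-o[2])/d[2]
def proj(c,p):
    T=np.linalg.inv(c["pose"]); q=c["K"]@(T[:3,:3]@np.asarray(p)+T[:3,3]); return q[:2]/q[2]
E
python3 - <<'E'
from h import *
o=ctrl.get_obs();print(o["ee_pos"],o["eef_rot"],o["grip_width"])
ims=[]
for n in("top","side"):
    c=ctrl.camera(n);cv2.imwrite(f"pics/{n}0.png",c["color"]);print(n,c["pose"][:3,3].round(3))
    for k,z in(("lever_top",.114),("start_top",.08),("charger",.07)):
        for d in ctrl.cut_out(k,c)[:2]:
            m=d["mask"]; r=cv2.minAreaRect(np.argwhere(m)[:,::-1].astype(np.float32))
            print(n,k,round(d["conf"],2),d["centre"],m.sum(),onplane(c,d["centre"],z).round(4),[onplane(c,p[::-1],z)[:2].round(3).tolist() for p in cv2.boxPoints(r)])
E
```

```text
[0.22303862 0.50246104 0.20488663] [-3.14043621e+00 -7.36871271e-05  2.72379879e+00] 0.09398714699672066
top [0.495 0.253 0.981]
top lever_top 0.66 [296.8, 291.1] 743 [0.4098 0.2928 0.114 ] [[0.428, 0.358], [0.43, 0.245], [0.396, 0.245], [0.395, 0.356]]
top lever_top 0.56 [215.9, 296.3] 125 [0.5724 0.2864 0.114 ] [[0.586, 0.296], [0.587, 0.279], [0.556, 0.278], [0.556, 0.295]]
top charger 0.62 [232.9, 282.1] 7152 [0.5392 0.3175 0.07  ] [[0.593, 0.447], [0.635, 0.226], [0.481, 0.198], [0.442, 0.415]]
side [ 0.1   -0.537  0.719]
side lever_top 0.64 [196.6, 285.9] 242 [0.5615 0.2599 0.114 ] [[0.568, 0.307], [0.596, 0.291], [0.556, 0.225], [0.53, 0.24]]
side start_top 0.6 [192.1, 232.6] 90 [0.4895 0.3859 0.08  ] [[0.49, 0.412], [0.512, 0.399], [0.497, 0.367], [0.475, 0.38]]
side charger 0.92 [206.4, 263.7] 4369 [0.5306 0.3087 0.07  ] [[0.395, 0.289], [0.498, 0.508], [0.72, 0.339], [0.583, 0.149]]
side charger 0.19 [184.1, 296.3] 468 [0.6455 0.3533 0.07  ] [[0.598, 0.378], [0.655, 0.437], [0.684, 0.33], [0.627, 0.279]]
```

View pics/top0.png

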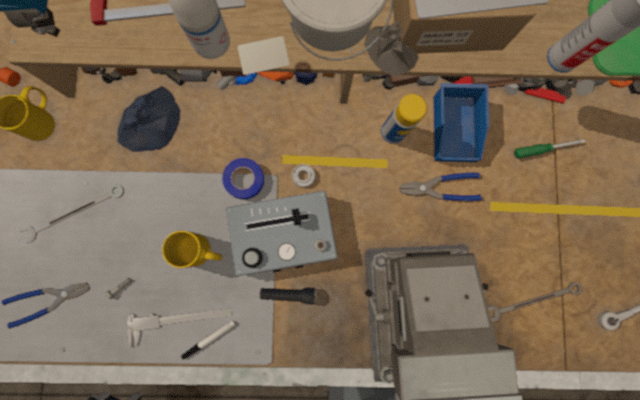

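View pics/side0.png

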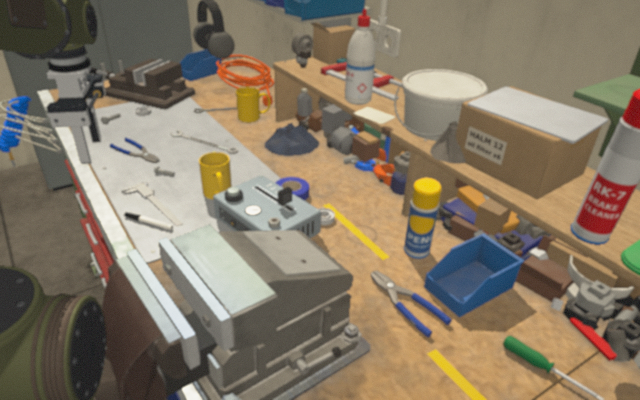

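The top view shows the charger at about (282,233) and turned slightly. The paddle is at (297,216), the start button at (252,258), and the vise is well to the -y side. I'll fit the charger's pose and overlay it.

```bash
python3 - <<'E'
from h import *
from scipy.optimize import least_squares
c=ctrl.camera("top")
K=c["K"]
pix=np.array([[227,206],[327,194],[336,261],[235,275]],float)
loc=np.array([[75,110],[75,-110],[-75,-110],[-75,110]])/1e3
def W(p,l,z):
    a=p[2];return np.array([p[0]+np.cos(a)*l[0]-np.sin(a)*l[1],p[1]+np.sin(a)*l[0]+np.cos(a)*l[1],z])
f=lambda p:np.concatenate([proj(c,W(p,l,.07))-q for l,q in zip(loc,pix)])
s=least_squares(f,[.54,.317,.15]);p=s.x;print(p,s.fun.round(1))
x0,y0=215,180
im=cv2.resize(c["color"][y0:y0+110,x0:x0+135],None,fx=5.9,fy=5.4,interpolation=cv2.INTER_CUBIC)
cv2.imwrite("pics/raw.png",im)
def P(l,z):
    u=proj(c,W(p,l,z));return int((u[0]-x0+.5)*5.9),int((u[1]-y0+.5)*5.4)
cv2.polylines(im,[np.array([P(l,.07) for l in loc])],True,(0,255,0),1)
cv2.circle(im,P((-.042,.068),.08),5,(0,0,255),1);cv2.circle(im,P((-.042,-.005),.07),5,(255,0,0),1)
for y in (-.05,.05): cv2.circle(im,P((.025,y),.07),4,(255,0,255),1)
for k in range(0,640,50):pass
cv2.imwrite("pics/fit.png",im)
for k,z in(("lever_top",.114),("start_top",.08)):
    for d in ctrl.cut_out(k,c)[:3]:
        print(k,round(d["conf"],2),d["centre"],d["mask"].sum())
E
```

```text
[0.53768864 0.31891203 0.14918916] [-0.6 -0.3  0.7 -1.3  1.1  0.9 -1.1  0.7]
```

View pics/fit.png

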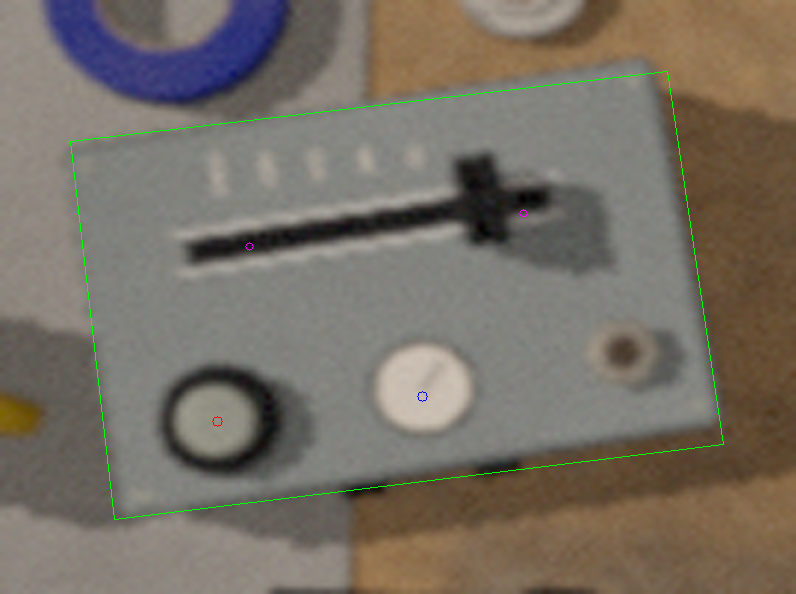

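The green frame sits a few pixels off at the lower right. I'll refit using the meter at (423,387), the button at (217,420), the slot line from (188,252) to (548,196) and the visible corners. The paddle top is at (481,200).

```bash
python3 - <<'E'
from h import *
from scipy.optimize import least_squares
c=ctrl.camera("top")
g=lambda u,v,z:onplane(c,(180+v/5.4-.5,215+u/5.9-.5),z)[:2]
A=[((-.042,-.005),g(423,387,.07)),((-.042,.068),g(217,420,.08)),((.075,.110),g(71,142,.07)),((.075,-.11),g(651,62,.07)),((-.075,-.11),g(720,425,.07)),((-.075,.11),g(117,518,.07))]
sl=[g(188,252,.07),g(548,196,.07)]
L=lambda p,w:np.array([[np.cos(p[2]),np.sin(p[2])],[-np.sin(p[2]),np.cos(p[2])]])@(w-p[:2])
f=lambda p:np.concatenate([(L(p,w)-l)*(2 if i<2 else 1) for i,(l,w) in enumerate(A)]+[[2*(L(p,w)[0]-.025)] for w in sl])*1e3
s=least_squares(f,[.54,.317,.15],loss="soft_l1",f_scale=2);p=s.x;print(p,s.fun.round(1))
print("slot",[L(p,w).round(4) for w in sl]);t=g(481,200,.114);print("paddle",t,L(p,t))
print("marks",[L(p,g(*m,.07)).round(4) for m in((216,172),(267,168),(317,163),(366,159),(416,155))])
print("btn",A[1][1],L(p,A[1][1]))
R=np.array([[np.cos(p[2]),-np.sin(p[2])],[np.sin(p[2]),np.cos(p[2])]])
lt=L(p,t);q=p[:2]+R@[.025-.014,lt[1]-.026];print("target",q,"yaw",p[2]+np.pi/2)
E
```

```text
[0.54065542 0.32066013 0.18334053] [ 0.4 -0.8 -1.   0.3  0.1 -4.1 -2.4  1.8  0.9  1.3  1.   0.3 -0.5  0.9]
slot [array([0.0248, 0.0703]), array([ 0.0254, -0.0621])]
paddle [0.57106349 0.28688826] [ 0.02374131 -0.03874971]
marks [array([0.0546, 0.0557]), array([0.0532, 0.0371]), array([0.0522, 0.0189]), array([0.0509, 0.001 ]), array([ 0.0495, -0.0172])]
btn [0.48645439 0.37993469] [-0.04248598  0.0681628 ]
target [0.56327591 0.25900108] yaw 1.7541368522906045
```

>>> move_arm --pt "0 -0.585 -0.12 0 0 0 0" --pt "0 -0.585 -0.12 0 0 0 0" --pt "0 -0.585 -0.12 0 0 0 0" --pt "0 -0.585 -0.12 0 0 0 0" --pt "0 -0.585 -0.12 0 0 0 0" --pt "0 -0.585 -0.12 0 0 0 0" --pt "0 -0.585 -0.12 0 0 0 0" --pt "0 -0.585 -0.12 0 0 0 0" --pt "0 -0.585 -0.12 0 0 0 0" --pt "0 -0.585 -0.12 0 0 0 0" --pt "0 -0.585 -0.12 0 0 0 0" --pt "0 -0.585 -0.12 0 0 0 0" --pt "0 -0.585 -0.12 0 0 0 0" --pt "0 -0.585 -0.12 0 0 0 0"

```text
time_s: 2.0
ee_pos: [0.5643, 0.2589, 0.2054]
eef_rot: [-3.142, -0.0, 2.724]
force: [0.1, 0.6, 0.2]
grip_width: 0.0005
grip_force: 0.0
```

>>> move_arm --pt "0 0 0 0 0 0 0.14" --pt "0 0 0 0 0 0 0.14" --pt "0 0 0 0 0 0 0.14" --pt "0 0 0 0 0 0 0.14" --pt "0 0 0 0 0 0 0.14" --pt "0 0 0 0 0 0 0.14" --pt "0 0 0 0 0 0 0.13" --pt "0 0 0 0 0 0 0" --pt "0 0 0 0 0 0 0"

```text
time_s: 2.9
ee_pos: [0.5634, 0.2598, 0.2054]
eef_rot: [-3.142, 0.0, 1.758]
force: [-0.8, 1.3, 0.3]
grip_width: 0.0005
grip_force: 0.0
```

```bash
python3 - <<'E'
from h import *
from scipy.spatial.transform import Rotation as R
o=ctrl.get_obs();c=ctrl.camera("wrist");print(o["ee_pos"],o["eef_rot"],o["grip_width"],o["force"])
T=np.eye(4);T[:3,:3]=R.from_euler("xyz",o["eef_rot"]).as_matrix();T[:3,3]=o["ee_pos"]
c["pose"]=T@c["tool_from_camera"]
np.savez("w1.npz",K=c["K"],pose=c["pose"]);cv2.imwrite("pics/w1.png",c["color"])
for k,z in(("lever_top",.114),("start_top",.08)):
    for d in ctrl.cut_out(k,c)[:2]: print(k,round(d["conf"],2),d["centre"],d["mask"].sum(),onplane(c,d["centre"],z))
print("exp",proj(c,[.5711,.2869,.114]),proj(c,[.4865,.3799,.08]))
E
```

```text
[0.56335205 0.25976307 0.20542478] [-3.14155154e+00  9.68410783e-06  1.75772653e+00] 0.0004777811146998193 [-0.77148513  1.26602253  0.27650627]
lever_top 0.88 [170.6, 342.9] 891 [0.57362457 0.29227641 0.114     ]
start_top 0.61 [44.2, 262.0] 955 [0.48626023 0.38168809 0.08      ]
exp [338.67110744 176.28200901] [261.98310489  46.47618298]
```

View pics/w1.png

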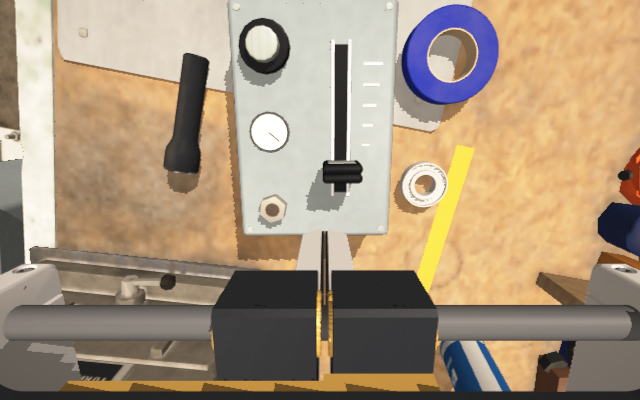

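The wrist view shows the paddle at (342,172), with the top face at rows 161–172, the five marks at rows 63–145 in column ~370, and the button at (262,44). The path for the fingers is clear. I'll use these to check the frame.

```bash
python3 - <<'E'
import numpy as np
from h import onplane
c=np.load("w1.npz");a=.1833;p=np.array([.54066,.32066])
L=lambda w:np.array([[np.cos(a),np.sin(a)],[-np.sin(a),np.cos(a)]])@(w[:2]-p)
for n,u,v,z in(("m5",372,63,.07),("m3",370,105,.07),("m1",366,145,.07),("slot+",341,42,.07),("slot-",340,192,.07),("pad top far",342,160,.114),("pad top near",342,172,.114),("padL",323,166,.114),("padR",361,166,.114),("meter",269,132,.07),("btn",262,44,.08)):
    w=onplane(c,(v,u),z);print(n,w.round(4),L(w).round(4))
E
```

```text
m5 [0.5835 0.3864 0.07  ] [0.0541 0.0569]
m3 [0.5898 0.3507 0.07  ] [0.0538 0.0206]
m1 [0.5941 0.3143 0.07  ] [ 0.0514 -0.016 ]
slot+ [0.5527 0.3982 0.07  ] [0.026  0.0741]
slot- [0.5788 0.2646 0.07  ] [ 0.0273 -0.062 ]
pad top far [0.5711 0.3008 0.114 ] [ 0.0263 -0.0251]
pad top near [0.5731 0.291  0.114 ] [ 0.0265 -0.0351]
padL [0.5566 0.293  0.114 ] [ 0.0106 -0.0301]
padR [0.5877 0.2989 0.114 ] [ 0.0423 -0.03  ]
meter [0.5014 0.309  0.07  ] [-0.0407 -0.0043]
btn [0.4862 0.3818 0.08  ] [-0.0424  0.0701]
```

>>> move_arm --pt "0 0 0 0.47 0 0 0" --pt "0 0 0 0.47 0 0 0" --pt "0 0 0 0.47 0 0 0" --pt "0 0 0 0.47 0 0 0" --pt "0 0 0 0.46 0 0 0" --pt "0 0 0 0 0 0 0" --pt "0 0 0 0 0 0 0" --pt "0 0 0 0 0 0 0"

```text
time_s: 3.85
ee_pos: [0.564, 0.26, 0.09]
eef_rot: [3.139, -0.0, 1.754]
force: [0.1, 0.1, -0.6]
grip_width: 0.0003
grip_force: 0.0
```

>>> move_arm --pt "0 0.04 0 0 0 0 0" --pt "0 0.04 0 0 0 0 0" --pt "0 0.04 0 0 0 0 0" --pt "0 0.04 0 0 0 0 0" --pt "0 0.04 0 0 0 0 0" --pt "0 0.04 0 0 0 0 0" --pt "0 0 0 0 0 0 0" --pt "0 0 0 0 0 0 0"

```text
time_s: 4.65
ee_pos: [0.5612, 0.2716, 0.0884]
eef_rot: [3.142, -0.0, 1.754]
force: [0.9, -0.6, 0.6]
grip_width: 0.0004
grip_force: 0.3
```

>>> move_arm --pt "0 0.02 0 0 0 0 0" --pt "0 0.02 0 0 0 0 0" --pt "0 0.02 0 0 0 0 0" --pt "0 0 0 0 0 0 0"

```text
time_s: 5.05
ee_pos: [0.5608, 0.2737, 0.0885]
eef_rot: [-3.141, 0.001, 1.753]
force: [-0.6, -5.4, 1.7]
grip_width: 0.0003
grip_force: 2.9
```

>>> move_arm --pt "0 0.02 0 0 0 0 0" --pt "0 0.02 0 0 0 0 0" --pt "0 0.02 0 0 0 0 0" --pt "0 0 0 0 0 0 0"

```text
time_s: 5.45
ee_pos: [0.5602, 0.2765, 0.0885]
eef_rot: [-3.141, 0.001, 1.753]
force: [0.2, -6.4, 3.0]
grip_width: 0.0007
grip_force: 3.4
```

>>> move_arm --pt "0 0.02 0 0 0 0 0" --pt "0 0.02 0 0 0 0 0" --pt "0 0.02 0 0 0 0 0" --pt "0 0 0 0 0 0 0"

```text
time_s: 5.85
ee_pos: [0.5595, 0.2803, 0.0884]
eef_rot: [-3.141, 0.0, 1.753]
force: [-0.8, -1.0, 0.5]
grip_width: 0.0005
grip_force: 0.3
```

>>> move_arm --pt "0 0.02 0 0 0 0 0" --pt "0 0.02 0 0 0 0 0" --pt "0 0.02 0 0 0 0 0" --pt "0 0 0 0 0 0 0"

```text
time_s: 6.25
ee_pos: [0.5589, 0.2836, 0.0884]
eef_rot: [3.142, -0.0, 1.754]
force: [0.2, -0.1, -0.1]
grip_width: 0.0007
grip_force: 0.0
```

First click felt with the TCP at y≈0.278–0.280. The fingers are now running free up to the lever in notch 1. I expect the second crest near y≈0.296 and the third near 0.313.

>>> move_arm --pt "0 0.02 0 0 0 0 0" --pt "0 0.02 0 0 0 0 0" --pt "0 0.02 0 0 0 0 0" --pt "0 0 0 0 0 0 0"

```text
time_s: 6.65
ee_pos: [0.5584, 0.2864, 0.0885]
eef_rot: [3.141, -0.0, 1.754]
force: [-0.3, 0.3, 0.2]
grip_width: 0.0002
grip_force: 0.0
```

>>> move_arm --pt "0 0.02 0 0 0 0 0" --pt "0 0.02 0 0 0 0 0" --pt "0 0.02 0 0 0 0 0" --pt "0 0 0 0 0 0 0"

```text
time_s: 7.05
ee_pos: [0.5579, 0.2893, 0.0885]
eef_rot: [3.142, 0.0, 1.754]
force: [-0.3, -1.0, 0.3]
grip_width: -0.0
grip_force: 0.2
```

>>> move_arm --pt "0 0.02 0 0 0 0 0" --pt "0 0.02 0 0 0 0 0" --pt "0 0.02 0 0 0 0 0" --pt "0 0 0 0 0 0 0"

```text
time_s: 7.45
ee_pos: [0.5575, 0.2915, 0.0885]
eef_rot: [-3.141, 0.001, 1.753]
force: [0.3, -5.6, 1.6]
grip_width: 0.0005
grip_force: 2.7
```

>>> move_arm --pt "0 0.02 0 0 0 0 0" --pt "0 0.02 0 0 0 0 0" --pt "0 0 0 0 0 0 0"

```text
time_s: 7.75
ee_pos: [0.5571, 0.2933, 0.0885]
eef_rot: [-3.141, 0.001, 1.753]
force: [-0.5, -6.0, 1.4]
grip_width: 0.0003
grip_force: 3.1
```

>>> move_arm --pt "0 0.02 0 0 0 0 0" --pt "0 0.02 0 0 0 0 0" --pt "0 0 0 0 0 0 0"

```text
time_s: 8.05
ee_pos: [0.5568, 0.2952, 0.0885]
eef_rot: [-3.141, 0.002, 1.753]
force: [-0.9, -6.7, 2.1]
grip_width: 0.0003
grip_force: 3.3
```

>>> move_arm --pt "0 0.02 0 0 0 0 0" --pt "0 0.02 0 0 0 0 0" --pt "0 0 0 0 0 0 0"

```text
time_s: 8.35
ee_pos: [0.5563, 0.298, 0.0885]
eef_rot: [-3.142, 0.0, 1.754]
force: [-0.0, -0.1, 0.4]
grip_width: 0.0002
grip_force: 0.1
```

>>> move_arm --pt "0 0.02 0 0 0 0 0" --pt "0 0 0 0 0 0 0"

```text
time_s: 8.55
ee_pos: [0.556, 0.2994, 0.0884]
eef_rot: [3.141, -0.0, 1.754]
force: [0.2, 0.4, 0.5]
grip_width: 0.0003
grip_force: 0.0
```

Second click felt at y≈0.296–0.298, so the third should come at about 0.3135–0.3155.

>>> move_arm --pt "0 0.02 0 0 0 0 0" --pt "0 0.02 0 0 0 0 0" --pt "0 0.02 0 0 0 0 0" --pt "0 0.02 0 0 0 0 0" --pt "0 0.02 0 0 0 0 0" --pt "0 0.02 0 0 0 0 0" --pt "0 0 0 0 0 0 0"

```text
time_s: 9.25
ee_pos: [0.5549, 0.3051, 0.0884]
eef_rot: [-3.142, -0.0, 1.754]
force: [0.4, 0.3, 0.2]
grip_width: 0.0004
grip_force: 0.0
```

>>> move_arm --pt "0 0.02 0 0 0 0 0" --pt "0 0.02 0 0 0 0 0" --pt "0 0.02 0 0 0 0 0" --pt "0 0.02 0 0 0 0 0" --pt "0 0 0 0 0 0 0"

```text
time_s: 9.75
ee_pos: [0.5544, 0.3083, 0.0885]
eef_rot: [-3.141, 0.001, 1.754]
force: [0.3, -4.5, 1.2]
grip_width: 0.0004
grip_force: 2.5
```

>>> move_arm --pt "0 0.02 0 0 0 0 0" --pt "0 0.02 0 0 0 0 0" --pt "0 0 0 0 0 0 0"

```text
time_s: 10.05
ee_pos: [0.554, 0.31, 0.0884]
eef_rot: [-3.141, 0.001, 1.753]
force: [0.3, -6.1, 2.0]
grip_width: 0.0004
grip_force: 3.0
```

>>> move_arm --pt "0 0.02 0 0 0 0 0" --pt "0 0.02 0 0 0 0 0" --pt "0 0 0 0 0 0 0"

```text
time_s: 10.35
ee_pos: [0.5537, 0.3119, 0.0885]
eef_rot: [-3.141, 0.001, 1.753]
force: [-1.1, -6.3, 2.3]
grip_width: 0.0002
grip_force: 3.2
```

>>> move_arm --pt "0 0.02 0 0 0 0 0" --pt "0 0 0 0 0 0 0"

```text
time_s: 10.55
ee_pos: [0.5535, 0.3129, 0.0885]
eef_rot: [-3.141, 0.002, 1.753]
force: [-0.3, -6.9, 1.3]
grip_width: 0.0002
grip_force: 3.3
```

>>> move_arm --pt "0 0.02 0 0 0 0 0" --pt "0 0 0 0 0 0 0" --pt "0 0 0 0 0 0 0"

```text
time_s: 10.85
ee_pos: [0.5532, 0.3143, 0.0885]
eef_rot: [-3.141, 0.001, 1.754]
force: [-0.4, -5.4, 2.3]
grip_width: 0.0004
grip_force: 2.4
```

>>> move_arm --pt "0 0.01 0 0 0 0 0" --pt "0 0 0 0 0 0 0" --pt "0 0 0 0 0 0 0"

```text
time_s: 11.15
ee_pos: [0.553, 0.3153, 0.0885]
eef_rot: [-3.141, 0.0, 1.754]
force: [-0.5, -3.4, 1.5]
grip_width: 0.0002
grip_force: 1.3
```

>>> move_arm --pt "0 0 0 0 0 0 0" --pt "0 0 0 0 0 0 0" --pt "0 0 0 0 0 0 0"

```text
time_s: 11.45
ee_pos: [0.553, 0.3155, 0.0884]
eef_rot: [3.141, -0.0, 1.754]
force: [-0.1, -1.6, -0.1]
grip_width: 0.0002
grip_force: 0.5
```

>>> move_arm --pt "0 0.015 0 0 0 0 0" --pt "0 0 0 0 0 0 0" --pt "0 0 0 0 0 0 0" --pt "0 0 0 0 0 0 0"

```text
time_s: 11.85
ee_pos: [0.5529, 0.3162, 0.0884]
eef_rot: [3.142, -0.0, 1.754]
force: [-0.4, -0.3, -0.6]
grip_width: 0.0007
grip_force: 0.0
```

The force dropped to zero after the third rise. I'll back off, lift and check against the marks.

>>> move_arm --pt "0 -0.2 0 0 0 0 0" --pt "0 -0.2 0 0 0 0 0" --pt "0 -0.2 0 -0.4 0 0 0" --pt "0 -0.2 0 -0.5 0 0 0" --pt "0 -0.2 0 -0.5 0 0 0" --pt "0 -0.2 0 -0.5 0 0 0" --pt "0 0 0 -0.4 0 0 0" --pt "0 0 0 0 0 0 0" --pt "0 0 0 0 0 0 0"

```text
time_s: 12.75
ee_pos: [0.5638, 0.2565, 0.2028]
eef_rot: [-3.141, 0.0, 1.753]
force: [-1.0, -0.4, -0.1]
grip_width: 0.0003
grip_force: 0.0
```

```bash
python3 - <<'E'
from h import *
from scipy.spatial.transform import Rotation as R
o=ctrl.get_obs();c=ctrl.camera("wrist");print(o["ee_pos"],o["eef_rot"],o["force"])
T=np.eye(4);T[:3,:3]=R.from_euler("xyz",o["eef_rot"]).as_matrix();T[:3,3]=o["ee_pos"]
c["pose"]=T@c["tool_from_camera"]
cv2.imwrite("pics/w2.png",c["color"])
a=.1833;p=np.array([.54066,.32066])
L=lambda w:np.array([[np.cos(a),np.sin(a)],[-np.sin(a),np.cos(a)]])@(w[:2]-p)
for k,z in(("lever_top",.114),("start_top",.08)):
    for d in ctrl.cut_out(k,c)[:1]:
        w=onplane(c,d["centre"],z);rows=np.where(d["mask"].any(1))[0];print(k,round(d["conf"],2),d["centre"],rows[[0,-1]],w,L(w))
        w=onplane(c,(rows[0],d["centre"][1]),z);print(" far edge",L(w))
np.savez("w2.npz",K=c["K"],pose=c["pose"])
E
```

```text
[0.56384432 0.25648037 0.202839  ] [-3.14138524e+00  1.14513674e-04  1.75335630e+00] [-1.00216013 -0.41714846 -0.08698555]
lever_top 0.59 [97.2, 342.3] [ 87 111] [0.56215273 0.34613516 0.114     ] [0.02577616 0.02113079]
 far edge [0.0256698  0.02871604]
start_top 0.95 [39.3, 261.1] [20 58] [0.48653307 0.38194327 0.08      ] [-0.04204975  0.07012263]
 far edge [-0.04135237  0.08494397]
```

View pics/w2.png

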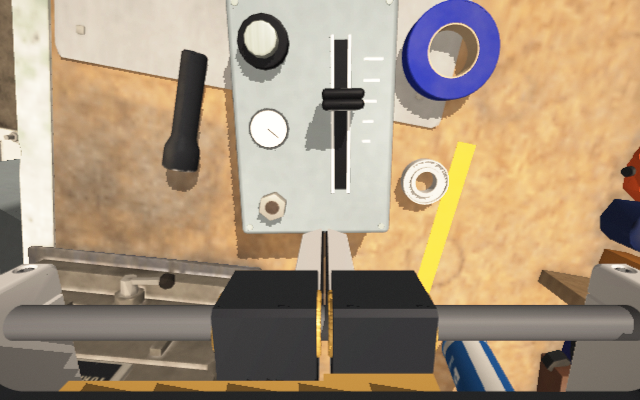

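The third notch is confirmed: the paddle is at (343,98), level with mark 3 at row ~101. Next is the button.

>>> move_arm --pt "0 0.455 -0.178 0 0 0 0" --pt "0 0.455 -0.178 0 0 0 0" --pt "0 0.455 -0.178 0 0 0 0" --pt "0 0.455 -0.178 0 0 0 0" --pt "0 0.455 -0.178 0 0 0 0" --pt "0 0.455 -0.178 0 0 0 0" --pt "0 0 0 0 0 0 0" --pt "0 0 0 0.4 0 0 0" --pt "0 0 0 0.4 0 0 0" --pt "0 0 0 0.4 0 0 0" --pt "0 0 0 0.4 0 0 0" --pt "0 0 0 0.3 0 0 0" --pt "0 0 0 0.2 0 0 0" --pt "0 0 0 0 0 0 0" --pt "0 0 0 0 0 0 0"

```text
time_s: 14.4
ee_pos: [0.4868, 0.3816, 0.099]
eef_rot: [3.141, -0.0, 1.754]
force: [-0.0, -0.1, -0.4]
grip_width: 0.0007
grip_force: 0.0
```

>>> move_arm --pt "0 0 0 0.04 0 0 0" --pt "0 0 0 0.04 0 0 0" --pt "0 0 0 0 0 0 0" --pt "0 0 0 0 0 0 0"

```text
time_s: 14.8
ee_pos: [0.4865, 0.3816, 0.0946]
eef_rot: [3.141, -0.0, 1.754]
force: [-0.4, 0.9, -1.0]
grip_width: 0.0006
grip_force: 0.0
```

>>> move_arm --pt "0 0 0 0.04 0 0 0" --pt "0 0 0 0.04 0 0 0" --pt "0 0 0 0 0 0 0" --pt "0 0 0 0 0 0 0"

```text
time_s: 15.2
ee_pos: [0.4866, 0.3816, 0.0906]
eef_rot: [3.141, -0.0, 1.754]
force: [0.4, 0.4, 3.2]
grip_width: 0.0003
grip_force: 1.1
```

>>> move_arm --pt "0 0 0 0.03 0 0 0" --pt "0 0 0 0.03 0 0 0" --pt "0 0 0 0 0 0 0" --pt "0 0 0 0 0 0 0"

```text
time_s: 15.6
ee_pos: [0.4866, 0.3816, 0.0876]
eef_rot: [3.141, -0.0, 1.754]
force: [0.8, 0.6, 3.8]
grip_width: 0.0
grip_force: 2.0
```

>>> move_arm --pt "0 0 0 0.03 0 0 0" --pt "0 0 0 0 0 0 0" --pt "0 0 0 0 0 0 0"

```text
time_s: 15.9
ee_pos: [0.4866, 0.3817, 0.0863]
eef_rot: [3.141, -0.0, 1.754]
force: [-1.2, 0.0, 5.9]
grip_width: 0.0004
grip_force: 3.3
```

>>> move_arm --pt "0 0 0 0.03 0 0 0" --pt "0 0 0 0 0 0 0" --pt "0 0 0 0 0 0 0"

```text
time_s: 16.2
ee_pos: [0.4867, 0.3817, 0.086]
eef_rot: [3.14, -0.001, 1.754]
force: [-4.2, -3.3, 18.9]
grip_width: 0.0007
grip_force: 9.0
```

>>> move_arm --pt "0 0 0 0.02 0 0 0" --pt "0 0 0 0 0 0 0" --pt "0 0 0 0 0 0 0"

```text
time_s: 16.5
ee_pos: [0.4868, 0.3818, 0.0859]
eef_rot: [3.14, -0.001, 1.754]
force: [-8.3, -5.5, 25.1]
grip_width: 0.0002
grip_force: 12.7
```

The button is hard on its bottom stop at z≈0.086. I'll lift off, move clear and check.

>>> move_arm --pt "0 0 0 -0.2 0 0 0" --pt "0 0 0 -0.3 0 0 0" --pt "0 0 0 -0.5 0 0 0" --pt "0 0 0 -0.5 0 0 0" --pt "0 0 0 -0.5 0 0 0" --pt "0 0 0 -0.4 0 0 0" --pt "0 -0.5 0 0 0 0 0" --pt "0 -0.5 0 0 0 0 0" --pt "0 -0.5 0 0 0 0 0" --pt "0 -0.5 0 0 0 0 0" --pt "0 -0.5 0 0 0 0 0" --pt "0 0 0 0 0 0 0" --pt "0 0 0 0 0 0 0"

```text
time_s: 17.8
ee_pos: [0.5092, 0.2586, 0.2037]
eef_rot: [-3.141, -0.0, 1.753]
force: [0.9, -0.0, 0.9]
grip_width: 0.0006
grip_force: 0.0
```

```bash
python3 - <<'E'
from h import *
print(ctrl.get_obs()["ee_pos"]);c=ctrl.camera("wrist");cv2.imwrite("pics/w3.png",c["color"])
E
```

```text
[0.50922239 0.25859686 0.20368057]
```

View pics/w3.png

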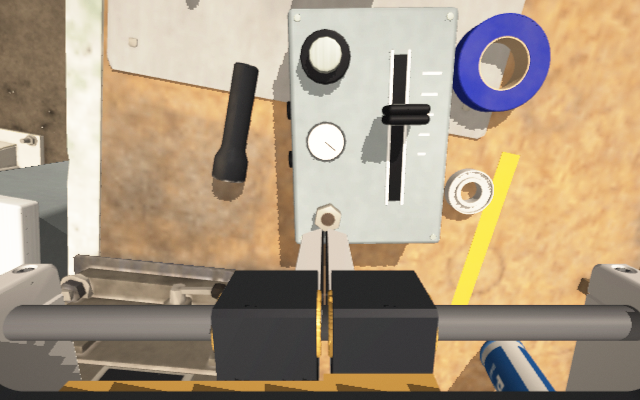

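The lever is still at mark 3 at (405,114), the button is up at (325,54), and nothing around it has moved. Handing in.

```bash
python3 -c "
from station import ctrl
print(ctrl.hand_in())"
```

```text
the job is handed in; nothing more can be done
None
```

I pushed the lever to its third notch, pressed the start button right in and let it come up again, moved none of the surrounding things that I could see, and handed the job in; no verdict came back.

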